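Lower the foot of the loaded coverslip press

TASK

Two identical slide presses stand on the microscopy desk with their levers up, and only one has a slide carrier in place under its foot. Push the lever on that press's head all the way down, so that the foot comes down on the slide, and let go. Leave the other press's lever up as it is, and do not dislodge the slide carrier.

Things in the scene. Friction and masses are not known exactly. Their poses are not given: they have to be found in the camera images.
- loaded_pivot (a point): Lever pivot on the loaded press (fixed; the one to operate), 142 mm above the desk, in a steel fork (top 12 mm above the pivot) on the nose of its white head (40 mm wide, top 15 mm below the pivot). Axes: -x = forward, the way the lever points, y = pivot axis, z = up. Lever: straight 10 mm bar, 100 mm from pivot to tip, its last 39 mm a black grip 14 mm thick. Column behind (+x), no higher than the head.
- loaded_lever (a joint): Lever angle of the loaded press, rad: 0 = raised (45 degrees above level, pointing forward and up), grows as it is pushed down, 0.96 = on its stop, lowered (10 degrees below level). Starts at 0 to 0.25. Stays where it is left; takes 2 to 3 N to move at 50 mm from the pivot. The foot goes down with it, 12 mm in all, and meets the slide at the stop.
- empty_lever_tip (a point): Tip of the raised lever (end of its black grip) on the other, empty press, otherwise identical, which must stay as it is: 190 to 215 mm above the desk. This lever moves as easily as the first.
- carrier_mid (a point): Centre of the slide carrier in the nest of the loaded press: a loose white plate 100 x 32 x 7 mm with a glass slide on it, lying across the press under the foot, both ends showing beside the head. It is right below the lever pivot (within 2 mm), 32 mm above the desk. Another such carrier lies on the open desk and does not matter.
Things that resemble listed ones, but are neither listed nor needed, are in the scene too. What is shaped like the part that bears loaded_pivot but blue, brown or orange is not meant.

How it is judged:
By the outcome, as a careful person would: the job done as asked, in the order asked, and still so for the second after the job is handed in, with the robot touching nothing.
It also fails if it takes over 26 s, if anything falls off the work surface, if the arm or the gripper's body presses on something with over 40 N, if the wrist force passes 120 N, or if a joint passes its speed limit or range.

ROBOT

A 6-joint arm with a two-finger parallel gripper is mounted at the origin on the work surface. World frame = base frame: x ahead of the robot, y to its left, z up, the work surface at z = 0. Lengths are in m, angles in rad, forces in N, time in s.
With the tool pointing down it reaches from about 0.35 to 0.775 m from the base axis. Payload 5.5 kg.
Tool frame: the origin (TCP) lies on the mounting face of the last link; the fingertips stand 173 mm ahead of it and the grasp point (between the pads) lies 155 mm ahead of it; z points along the fingers, y is the direction in which the jaws open and shut (so a half turn about z gives the same grasp; the last joint's range is limited). The gripper opens to 85 mm and grips with 20 to 120 N. Pads are 22 mm wide; open, the fingers measure 114 mm over their backs; the gripper's body (76 mm by 85 mm) begins 54 mm behind the grasp point. The pads swing forward as they close: fully open they stand 13 mm farther back than shut.
Start: joints at [-0.14, 0.313, 0.046, 1.304, 0, 1.431], TCP at [0.575, -0, 0.405] pointing down, gripper open.
Joint ranges: [-2.76, 2.76], [-0.86, 1.69], [-1.03, 1.26], [-2.2, 2.34], [-1.47, 1.5], [-3.14, 3.14]. Speed limits (rad/s): [2.57, 2.57, 3.14, 3.14, 3.14, 3.14].

INTERFACE

Orientations are given as a unit quaternion [w, x, y, z].
In Python, from workcell import get_state, eyes, env gives the robot as it stands. The module is installed in compiled form; this text tells all that it offers.
- The arm moves only by the tool carry_out, never from a script. Its argument "motion" is a list of rows, each an object of numbers: "jaw": the opening, from -1 (shut) to 1 (fully open); "tx", "ty", "tz": the shift along the tool's x, y, z in cm; "wx", "wy", "wz": the turn, a rotation vector about the tool's x, y, z in degrees. In form: [{"jaw": .., "tx": .., "ty": .., "tz": .., "wx": .., "wy": .., "wz": ..}, ...]. A call has 1 to 20 rows; each row shifts and turns the commanded pose from where the row before left it, along the tool's axes as they then stand; what a row does not reach is not made up. A row lasts 1/8 s, in which the tool goes at most 62.5 mm and 10.7 degrees, less where a joint would pass 70% of its speed; a pose out of reach is approached as far as the arm can. A call with a gripper value outside its range is refused whole. The fingers move at their own pace and stop on an object; "force" is the grip in N (left out, the last holds). Time passes only in rows, so rows that do not move let the fingers close. It gives the time, the measured TCP pose, the force and the opening at its end, in the units of the state.
- get_state(): the state, without advancing time (a new reading comes with each control period).
- eyes.read_camera(name): name is "scene" or "side" or "wrist"; returns the picture (480x640x3 uint8, blue, green, red); there is no depth.
- eyes.calibration(name): a dict with "K" (3x3 intrinsics, pixels), "camera_from_world" (4x4, takes a point from world to camera coordinates). Camera axes: x right, y up, looking along -z (the intrinsics and any distortion apply to the point x, -y, -z); pixel columns grow to the right and rows downward; lengths in m; the calibration is good to about 2 mm. A picture is of the moment at which its call begins: read the wrist's pose just before it. calibration takes no time and is no camera call; for the wrist camera it gives the pose at the moment of the call.
- env.hand_in(): hands the job in, once; it reports no verdict.
The state is a dict: "clock": time; "joint_pos": joint angles; "qvel": joint speeds; "tau": joint torques, N m; "tcp_pos": TCP position; "orientation": TCP orientation; "wrist_force": force on the tool from outside, world axes, zero at the start; "ft_torque": the same for the moment, N m; "finger_gap": finger opening in m.
Only numpy, scipy, OpenCV 4.12 (cv2) and the standard library are available. Lean on these libraries where they do the work, as an engineer would, in place of code of your own. Each camera call takes 0.05 s, during which the arm holds its last target.

## Working session

There is one attempt and no reset: what is moved stays moved. The work goes in short steps, Python scripts to look and compute and a tool call to move; the robot and the scene stay as the last step left them, time stands still between calls to the robot, and variables do not carry over. Pictures are saved under pics/ and viewed, and the job is handed in when it is done.

Besides the shell and the picture viewer there is one more tool, called after ">>>" as name(argument=value, ...), one argument or row to a line, values as JSON. carry_out: Moves the arm, as the interface text tells. Its arguments: {"type":"object","properties":{"motion":{"type":"array"},"force":{"type":"number"}},"required":["motion"]}

```bash
mkdir -p pics
python3 - <<'E'
from workcell import get_state, eyes, env
import cv2, numpy as np
s=get_state(); print(s)
for n in ["scene","side","wrist"]:
    c=eyes.calibration(n); im=eyes.read_camera(n); cv2.imwrite(f"pics/{n}0.png",im)
    print(n,{k:np.round(v,4).tolist() for k,v in c.items()})
E
```

```text
{'clock': 0.0, 'joint_pos': array([-1.39577872e-01,  3.14021944e-01,  4.49581026e-02,  1.30358808e+00,
       -5.77899308e-06,  1.43121203e+00]), 'qvel': array([-1.38614588e-03, -1.71408109e-04, -2.35962835e-05,  9.07754113e-04,
        4.61035070e-04, -2.59149135e-04]), 'tau': array([-2.90074182e-03, -4.80629075e+01,  2.98531097e+01,  1.95313990e-02,
       -3.83516899e-04, -4.27451073e-05]), 'tcp_pos': array([5.74802390e-01, 3.01174332e-05, 4.03787776e-01]), 'orientation': array([-7.39206627e-04,  7.07104202e-01,  7.07108752e-01, -5.60702760e-04]), 'wrist_force': array([ 0.02628768,  0.08850136, -0.82684366]), 'ft_torque': array([ 0.02816592, -0.00208463,  0.08001831]), 'finger_gap': 0.08546227044273705}
scene {'K': [[503.5384, 0.0, 311.1392], [0.0, 503.5384, 235.1624], [0.0, 0.0, 1.0]], 'camera_from_world': [[-0.5617, 0.8272, -0.0133, 0.2759], [-0.6827, -0.4544, 0.5722, 0.3398], [0.4673, 0.3305, 0.82, -1.3962], [0.0, 0.0, 0.0, 1.0]]}
side {'K': [[473.2114, 0.0, 313.5039], [0.0, 473.2114, 248.2881], [0.0, 0.0, 1.0]], 'camera_from_world': [[-0.9818, -0.1888, 0.0218, 0.5842], [0.1169, -0.5094, 0.8526, -0.1733], [-0.1499, 0.8396, 0.5222, -1.0052], [0.0, 0.0, 0.0, 1.0]]}
wrist {'K': [[336.0498, 0.0, 324.0891], [0.0, 336.0498, 238.7919], [0.0, 0.0, 1.0]], 'camera_from_world': [[1.0, 0.0007, -0.0011, -0.5749], [-0.0009, 0.965, -0.2623, 0.0339], [0.0008, 0.2623, 0.965, -0.3786], [0.0, 0.0, 0.0, 1.0]]}
```

View pics/scene0.png

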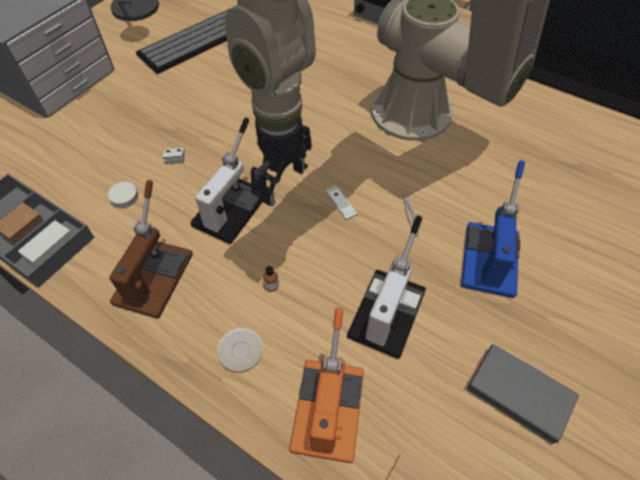

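View pics/side0.png

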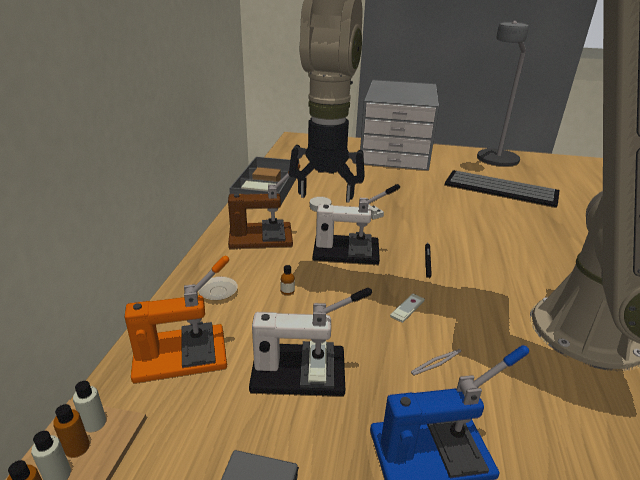

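View pics/wrist0.png

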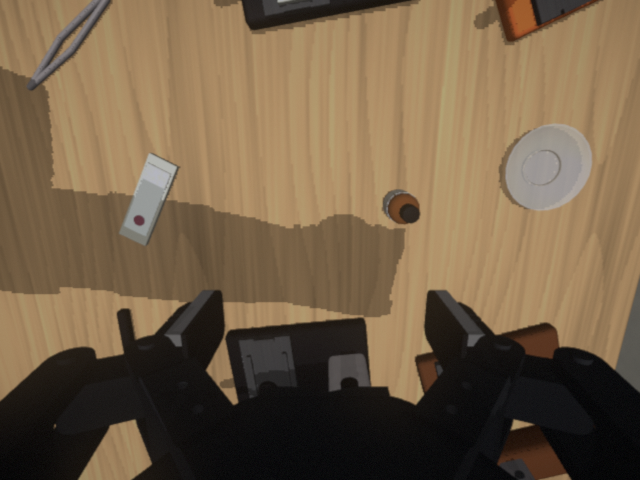

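The scene view shows two white presses: P1 at about (215,195) and P2 at about (390,305). In the side view they are at (345,230) and (297,350). P2 shows pale ends beside its head; P1's nest looks dark. I'll confirm that with enlarged crops.

Run:
```python
import cv2, numpy as np
a=cv2.imread("pics/scene0.png"); b=cv2.imread("pics/side0.png")
def crop(im,x,y,w,h,s): return cv2.resize(im[y:y+h,x:x+w],(w*s,h*s),interpolation=cv2.INTER_CUBIC)
c=[crop(a,340,205,100,75*2,4)[:, :], crop(a,180,110,100,150,4)]
cv2.imwrite("pics/c1.png",np.hstack(c))
cv2.imwrite("pics/c2.png",np.hstack([crop(b,240,280,140,120,3)[:, :],crop(b,290,170,120,120,3)]))
```

```text
(no output)
```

View pics/c1.png

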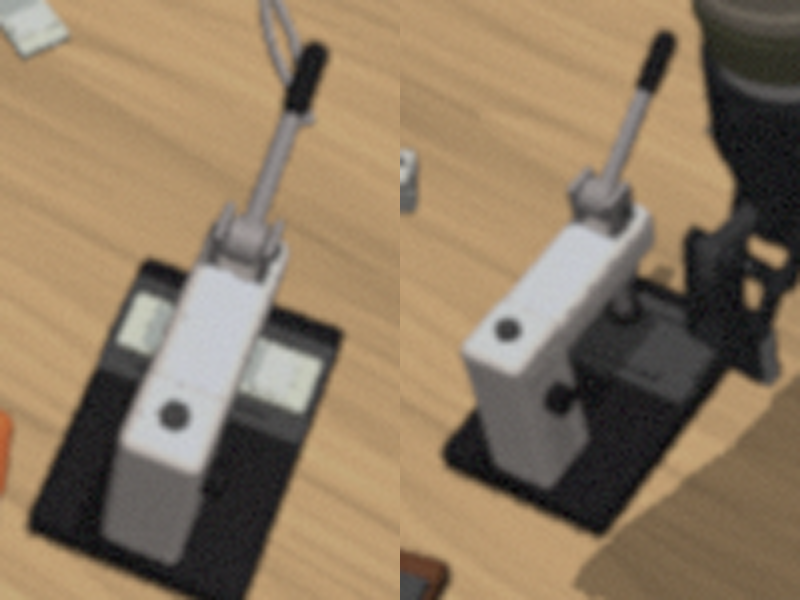

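View pics/c2.png

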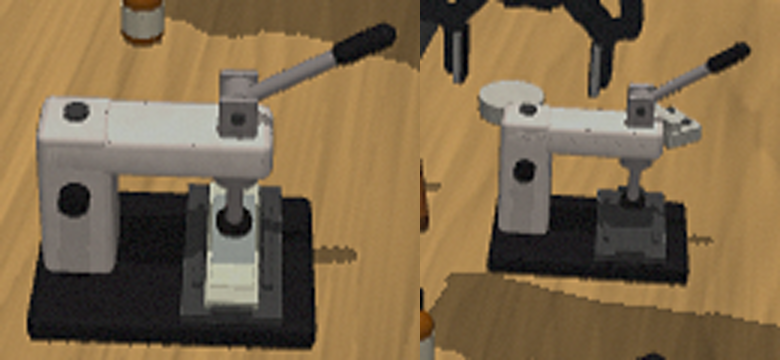

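Confirmed: P2 has the pale carrier showing on both sides of its head, at scene (376,285) and (410,298). P1's nest is empty and grey. P2 is the loaded press. Next I triangulate its points.

```bash
cat > h.py <<'E'
from workcell import get_state, eyes, env
import cv2, numpy as np
def cam(n):
    c=eyes.calibration(n); T=np.array(c["camera_from_world"]); return np.array(c["K"]),T
def ray(n,uv,c=None):
    K,T=c or cam(n); d=np.linalg.inv(K)@np.array([uv[0],uv[1],1.]); d=np.array([d[0],-d[1],-d[2]])
    R=T[:3,:3]; o=-R.T@T[:3,3]; d=R.T@d; return o,d/np.linalg.norm(d)
def plane(n,uv,z,c=None):
    o,d=ray(n,uv,c); return o+d*(z-o[2])/d[2]
def tri(*obs):
    A=np.zeros((3,3));b=np.zeros(3);L=[]
    for n,uv in obs:
        o,d=ray(n,uv); P=np.eye(3)-np.outer(d,d); A+=P;b+=P@o; L.append((o,P))
    x=np.linalg.solve(A,b); return x,[np.linalg.norm(P@(x-o)) for o,P in L]
def proj(n,p,c=None):
    K,T=c or cam(n); q=T[:3,:3]@p+T[:3,3]; q=K@np.array([q[0],-q[1],-q[2]]); return q[:2]/q[2]
E
python3 - <<'E'
from h import *
np.set_printoptions(precision=4,suppress=True)
print("tip",tri(("scene",(418.3,218)),("side",(369.5,292.5))))
print("knob",tri(("scene",(383.7,308.7)),("side",(265.3,316.7))), plane("scene",(383.7,308.7),.127),plane("side",(265.3,316.7),.127))
print("pivot scene@.142",plane("scene",(400.7,266.2),.142), "side bolt",plane("side",(319.3,319.3),.142))
# carrier ends from scene mask
a=cv2.imread("pics/scene0.png")
print("emptytip",tri(("scene",(180+665/4,110+38/4)),("side",(290+745/3-140,170+47/3))))
# carrier visible corners in scene crop px
for nm,u in dict(L1=(140,292),L2=(118,350),R1=(322,370),R2=(302,415)).items():
    print(nm,plane("scene",(340+u[0]/4,205+u[1]/4),.0355))
# base corners
for nm,u in dict(bl=(145,262),br=(342,333),fl=(30,528)).items():
    print(nm,plane("scene",(340+u[0]/4,205+u[1]/4),.015))
E
```

```text
tip (array([0.4604, 0.2266, 0.1903]), [np.float64(0.0009678584018691987), np.float64(0.0009678584018692305)])
knob (array([0.6327, 0.2565, 0.1319]), [np.float64(0.0006900425789951584), np.float64(0.0006900425789950494)]) [0.6297 0.2552 0.127 ] [0.6348 0.2516 0.127 ]
pivot scene@.142 [0.5421 0.2405 0.142 ] side bolt [0.539 0.256 0.142]
emptytip (array([0.4296, 0.0407, 0.3105]), [np.float64(0.007140386204063083), np.float64(0.007140386204062975)])
L1 [0.5323 0.1903 0.0355]
L2 [0.5684 0.1982 0.0355]
R1 [0.5205 0.2904 0.0355]
R2 [0.5489 0.2937 0.0355]
bl [0.5033 0.1788 0.015 ]
br [0.4835 0.2869 0.015 ]
fl [0.6686 0.2083 0.015 ]
```

Run:
```python
from h import *
np.set_printoptions(precision=4,suppress=True)
print("emptytip",tri(("scene",(246.3,119.7)),("side",(398,186))))
# predicted pixels of candidate pivot/tip for a check
f=np.array([-.9873,-.159,0]); piv=np.array([.541,.2398,.142])
for n in("scene","side"):
    print(n,"piv",proj(n,piv),"fork top",proj(n,piv+[0,0,.012]),"carrier",proj(n,piv-[0,0,.11]))
    for th in(30,35): print(th,proj(n,piv+.1*(f*np.cos(np.radians(th))+[0,0,np.sin(np.radians(th))])))
print("target",piv+.07*f)
```

```text
emptytip (array([ 0.4314, -0.2091,  0.196 ]), [np.float64(0.00043305855153315546), np.float64(0.0004330585515330605)])
scene piv [400.6488 265.5907] fork top [401.5025 262.223 ] carrier [393.5777 293.4855]
30 [419.3623 216.1184]
35 [419.2202 215.5674]
side piv [319.8393 313.1444] fork top [320.0423 307.6322] carrier [318.1151 359.9658]
30 [372.9896 291.4616]
35 [370.5318 287.7656]
target [0.4719 0.2287 0.142 ]
```

>>> carry_out(
  motion=[
    {"jaw": -1, "tx": 0, "ty": 0, "tz": 0},
    {"jaw": -1, "tx": 3.8, "ty": -1.7},
    {"jaw": -1, "tx": 3.8, "ty": -1.7},
    {"jaw": -1, "tx": 3.8, "ty": -1.7},
    {"jaw": -1, "tx": 3.8, "ty": -1.7},
    {"jaw": -1, "tx": 3.8, "ty": -1.7},
    {"jaw": -1, "tx": 3.8, "ty": -1.7},
    {"jaw": -1, "wz": -4.5},
    {"jaw": -1, "wz": -4.5},
    {"jaw": -1},
    {"jaw": -1},
  ],
  force=40,
)

```text
invalid input at $.motion[0]: expected keys jaw, tx, ty, tz, wx, wy, wz
```

>>> carry_out(
  motion=[
    {"jaw": -1, "tx": 0, "ty": 0, "tz": 0, "wx": 0, "wy": 0, "wz": 0},
    {"jaw": -1, "tx": 3.8, "ty": -1.7, "tz": 0, "wx": 0, "wy": 0, "wz": 0},
    {"jaw": -1, "tx": 3.8, "ty": -1.7, "tz": 0, "wx": 0, "wy": 0, "wz": 0},
    {"jaw": -1, "tx": 3.8, "ty": -1.7, "tz": 0, "wx": 0, "wy": 0, "wz": 0},
    {"jaw": -1, "tx": 3.8, "ty": -1.7, "tz": 0, "wx": 0, "wy": 0, "wz": 0},
    {"jaw": -1, "tx": 3.8, "ty": -1.7, "tz": 0, "wx": 0, "wy": 0, "wz": 0},
    {"jaw": -1, "tx": 3.8, "ty": -1.7, "tz": 0, "wx": 0, "wy": 0, "wz": 0},
    {"jaw": -1, "tx": 0, "ty": 0, "tz": 0, "wx": 0, "wy": 0, "wz": -4.5},
    {"jaw": -1, "tx": 0, "ty": 0, "tz": 0, "wx": 0, "wy": 0, "wz": -4.5},
    {"jaw": -1, "tx": 0, "ty": 0, "tz": 0, "wx": 0, "wy": 0, "wz": 0},
    {"jaw": -1, "tx": 0, "ty": 0, "tz": 0, "wx": 0, "wy": 0, "wz": 0},
  ],
  force=40,
)

```text
clock: 1.52
tcp_pos: [0.473, 0.2279, 0.4047]
orientation: [0.0, 0.65, 0.76, -0.0]
wrist_force: [-0.1, -0.8, -0.2]
finger_gap: 0.0001
```

Run:
```python
from h import *
np.set_printoptions(precision=4,suppress=True)
from scipy.spatial.transform import Rotation as Ro
s=get_state(); q=s['orientation']; R=Ro.from_quat(np.r_[q[1:],q[0]]).as_matrix(); print(s['clock'],s['tcp_pos'],R,s['finger_gap'],s['wrist_force'])
tip=s['tcp_pos']+.173*R[:,2]; print("tip",tip)
ims=[]
for n in("scene","side"):
    im=eyes.read_camera(n); p=proj(n,tip); print(n,p)
    x,y=int(p[0])-70,int(p[1])-50
    ims.append(cv2.resize(im[y:y+150,x:x+130],None,fx=3,fy=3,interpolation=cv2.INTER_CUBIC)); print(x,y)
cv2.imwrite("pics/d1.png",np.hstack(ims))
```

```text
1.525 [0.473  0.2279 0.4047] [[-0.1549  0.9879  0.    ]
 [ 0.9879  0.1549 -0.    ]
 [-0.      0.     -1.    ]] 0.00011378163049247636 [-0.1145 -0.7841 -0.1659]
tip [0.473  0.2279 0.2317]
scene [419.3795 209.7788]
349 159
side [364.163  270.9198]
294 220
```

View pics/d1.png

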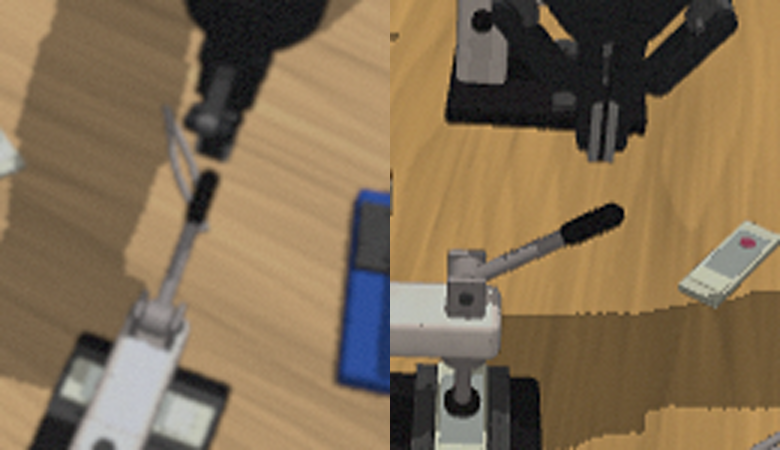

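Scene crop: the closed fingertips at about (420,210) hang in line over the loaded lever's grip. Side crop: they are about 4 cm above it. I'll shift slightly outward and push down.

>>> carry_out(
  motion=[
    {"jaw": -1, "tx": 0, "ty": -0.4, "tz": 1.2, "wx": 0, "wy": 0, "wz": 0},
    {"jaw": -1, "tx": 0, "ty": 0, "tz": 1.2, "wx": 0, "wy": 0, "wz": 0},
    {"jaw": -1, "tx": 0, "ty": 0, "tz": 1.0, "wx": 0, "wy": 0, "wz": 0},
    {"jaw": -1, "tx": 0, "ty": 0, "tz": 0.8, "wx": 0, "wy": 0, "wz": 0},
    {"jaw": -1, "tx": 0, "ty": 0, "tz": 0.8, "wx": 0, "wy": 0, "wz": 0},
    {"jaw": -1, "tx": 0, "ty": 0, "tz": 0.8, "wx": 0, "wy": 0, "wz": 0},
    {"jaw": -1, "tx": 0, "ty": 0, "tz": 0.8, "wx": 0, "wy": 0, "wz": 0},
    {"jaw": -1, "tx": 0, "ty": 0, "tz": 0.8, "wx": 0, "wy": 0, "wz": 0},
    {"jaw": -1, "tx": 0, "ty": 0, "tz": 0.6, "wx": 0, "wy": 0, "wz": 0},
    {"jaw": -1, "tx": 0, "ty": 0, "tz": 0.4, "wx": 0, "wy": 0, "wz": 0},
    {"jaw": -1, "tx": 0, "ty": 0, "tz": 0, "wx": 0, "wy": 0, "wz": 0},
  ],
)

```text
clock: 3.0
tcp_pos: [0.4691, 0.2274, 0.3204]
orientation: [0.0, 0.649, 0.76, -0.0]
wrist_force: [-0.3, 0.9, 0.2]
finger_gap: -0.0001
```

```bash
cat > look.py <<'E'
import sys
from h import *
s=get_state(); print(s['clock'],s['tcp_pos'].round(4),s['wrist_force'].round(2),"tipz",s['tcp_pos'][2]-.173)
ims=[]
for n,x,y in(("scene",335,190),("side",240,245)):
    im=eyes.read_camera(n); ims.append(cv2.resize(im[y:y+150,x:x+130],None,fx=3,fy=3,interpolation=cv2.INTER_CUBIC))
cv2.imwrite(sys.argv[1],np.hstack(ims))
E
python3 look.py pics/d2.png
```

```text
3.0 [0.4691 0.2274 0.3204] [-0.26  0.93  0.16] tipz 0.14736584639404976
```

View pics/d2.png

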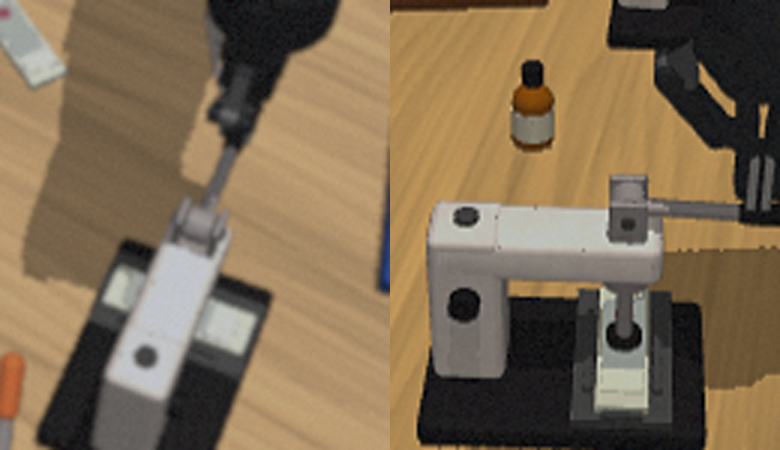

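The lever is close to level now and the fingers are on the grip. I'll continue in small steps, watching the force for the stop.

>>> carry_out(
  motion=[
    {"jaw": -1, "tx": 0, "ty": 0, "tz": 0.4, "wx": 0, "wy": 0, "wz": 0},
    {"jaw": -1, "tx": 0, "ty": 0, "tz": 0.3, "wx": 0, "wy": 0, "wz": 0},
    {"jaw": -1, "tx": 0, "ty": 0, "tz": 0, "wx": 0, "wy": 0, "wz": 0},
  ],
)

```text
clock: 3.48
tcp_pos: [0.4692, 0.2274, 0.3135]
orientation: [0.0, 0.649, 0.76, 0.0]
wrist_force: [-0.4, -0.3, 0.6]
finger_gap: 0.0002
```

>>> carry_out(
  motion=[
    {"jaw": -1, "tx": 0, "ty": 0, "tz": 0.2, "wx": 0, "wy": 0, "wz": 0},
    {"jaw": -1, "tx": 0, "ty": 0, "tz": 0, "wx": 0, "wy": 0, "wz": 0},
  ],
)

```text
clock: 3.72
tcp_pos: [0.4691, 0.2274, 0.3116]
orientation: [0.0, 0.649, 0.76, 0.0]
wrist_force: [0.5, -0.9, 0.3]
finger_gap: -0.0001
```

>>> carry_out(
  motion=[
    {"jaw": -1, "tx": 0, "ty": 0, "tz": 0.2, "wx": 0, "wy": 0, "wz": 0},
    {"jaw": -1, "tx": 0, "ty": 0, "tz": 0, "wx": 0, "wy": 0, "wz": 0},
  ],
)

```text
clock: 3.98
tcp_pos: [0.4692, 0.2274, 0.3102]
orientation: [0.0, 0.649, 0.76, 0.0]
wrist_force: [0.4, 0.1, 3.9]
finger_gap: 0.0003
```

>>> carry_out(
  motion=[
    {"jaw": -1, "tx": 0, "ty": 0, "tz": 0.1, "wx": 0, "wy": 0, "wz": 0},
    {"jaw": -1, "tx": 0, "ty": 0, "tz": 0, "wx": 0, "wy": 0, "wz": 0},
  ],
)

```text
clock: 4.22
tcp_pos: [0.4692, 0.2274, 0.3099]
orientation: [0.0, 0.649, 0.76, 0.001]
wrist_force: [-0.2, -0.8, 7.9]
finger_gap: -0.0001
```

>>> carry_out(
  motion=[
    {"jaw": -1, "tx": 0, "ty": 0, "tz": 0.1, "wx": 0, "wy": 0, "wz": 0},
    {"jaw": -1, "tx": 0, "ty": 0, "tz": 0, "wx": 0, "wy": 0, "wz": 0},
  ],
)

```text
clock: 4.47
tcp_pos: [0.4692, 0.2274, 0.3096]
orientation: [0.001, 0.649, 0.76, 0.001]
wrist_force: [-3.8, -1.6, 14.1]
finger_gap: -0.0
```

```bash
python3 look.py pics/d3.png
```

```text
4.475 [0.4692 0.2274 0.3096] [-3.82 -1.59 14.15] tipz 0.1366081290800103
```

View pics/d3.png

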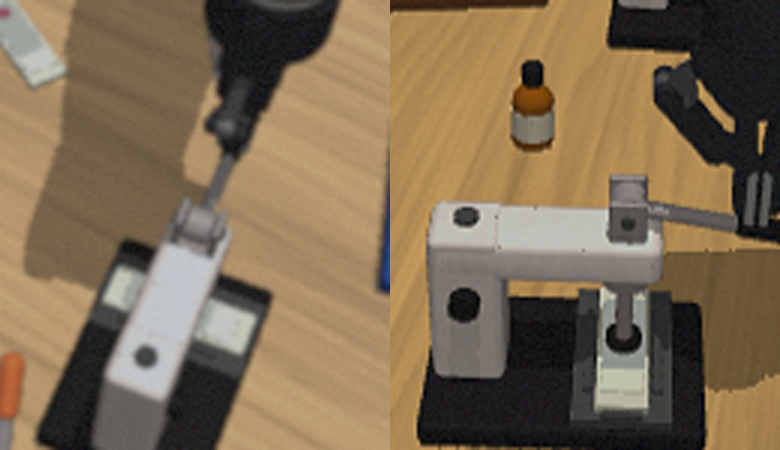

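The motion stops at fingertip height 136.6 mm (137 mm expected at the stop), with the force rising to 14 N, so the lever is on its stop. Now I lift off.

>>> carry_out(
  motion=[
    {"jaw": -1, "tx": 0, "ty": 0, "tz": -0.4, "wx": 0, "wy": 0, "wz": 0},
    {"jaw": -1, "tx": 0, "ty": 0, "tz": -1.5, "wx": 0, "wy": 0, "wz": 0},
    {"jaw": -1, "tx": 0, "ty": 0, "tz": -2.5, "wx": 0, "wy": 0, "wz": 0},
    {"jaw": -1, "tx": 0, "ty": 0, "tz": -2.5, "wx": 0, "wy": 0, "wz": 0},
    {"jaw": -1, "tx": 0, "ty": 0, "tz": -2.5, "wx": 0, "wy": 0, "wz": 0},
    {"jaw": -1, "tx": 0, "ty": 0, "tz": 0, "wx": 0, "wy": 0, "wz": 0},
    {"jaw": -1, "tx": 0, "ty": 0, "tz": 0, "wx": 0, "wy": 0, "wz": 0},
  ],
)

```text
clock: 5.45
tcp_pos: [0.4689, 0.2273, 0.4012]
orientation: [-0.0, 0.649, 0.76, -0.0]
wrist_force: [-1.2, 0.8, -0.0]
finger_gap: 0.0002
```

```bash
python3 look.py pics/d4.png
python3 - <<'E'
from h import *
cv2.imwrite("pics/scene1.png",eyes.read_camera("scene"))
E
```

```text
5.45 [0.4689 0.2273 0.4012] [-1.18  0.75 -0.02] tipz 0.22815041117651974
```

View pics/d4.png

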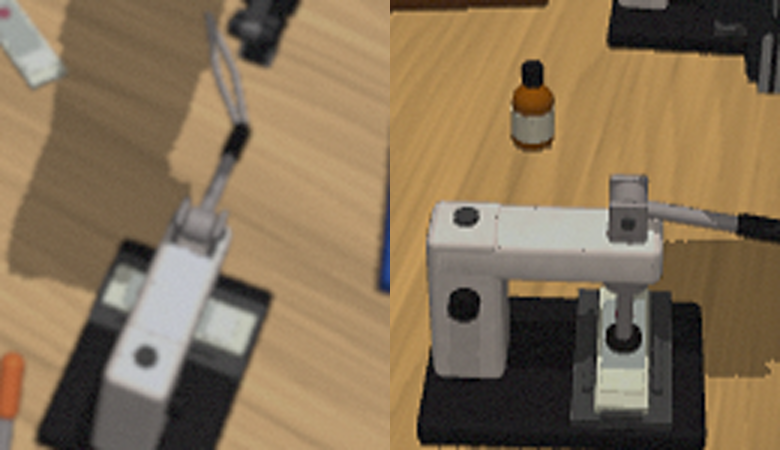

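View pics/scene1.png

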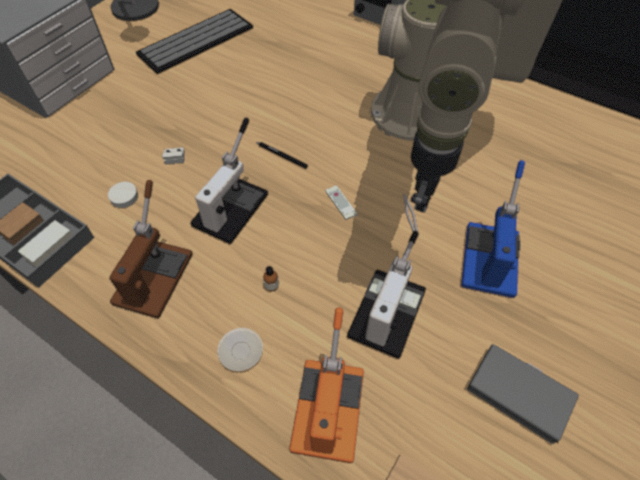

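Scene view: the loaded lever is down, with its tip at about (415,233). The empty press's lever is still up with its tip at (245,121), and the carrier is in place. One last numeric check of the lever angle.

Run:
```python
from h import *
f=np.array([-.9873,-.159,0]); piv=np.array([.541,.2398,.142])
im=eyes.read_camera("side"); cv2.imwrite("pics/s5.png",cv2.resize(im[290:350,300:400],None,fx=7,fy=7,interpolation=cv2.INTER_CUBIC))
for th in(-4,-7,-10):
    p=piv+.1*(f*np.cos(np.radians(th))+[0,0,np.sin(np.radians(th))])
    print(th,proj("side",p),(proj("side",p)-[300,290])*7,proj("scene",p))
```

```text
-4 [377.75571685 318.42788351] [544.29001798 198.99518456] [416.76929703 228.55311331]
-7 [377.18413065 320.76058856] [540.28891452 215.32411989] [416.27734762 230.25503971]
-10 [376.46063458 323.0570995 ] [535.22444203 231.39969649] [415.74912577 232.0343979 ]
```

View pics/s5.png

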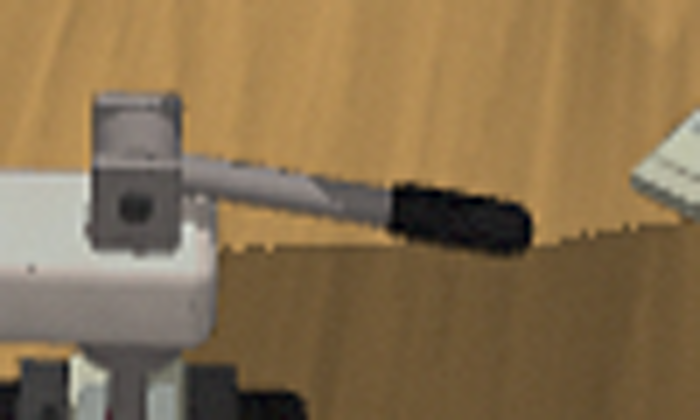

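The tip centre at crop (530,230) matches the −10° prediction of (535,231), so the lever is on its stop. Handing in.

```bash
python3 -c "
from workcell import env
print(env.hand_in())"
```

```text
the job is handed in; nothing more can be done
None
```

I pushed the loaded press's lever down onto its stop with the closed fingertips, lifted clear and handed the job in at about 5.5 s.

- **Lever down:** the motion stopped at 136.6 mm fingertip height (137 mm expected), with the force rising to about 14 N. After release, the lever tip in the side view matched the predicted position for 10° below level within about 1 pixel.
- **Foot on the slide:** the foot came down about 4 pixels in the side view, roughly the 5 expected for 12 mm. I did not measure its contact with the slide directly.
- **Rest of the scene:** the carrier looked unmoved under the foot. The empty press's lever was still up. The gripper was about 9 cm above the lowered lever with no contact force.

No check failed or disagreed.

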